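# Put the washed peeler away in the child-safe box

## Task

Put the washed peeler away in the child-safe wooden box: one of the four identical studs on its top is the hidden push latch and the others are dummies that do not give, so feel for the one that sinks and the drawer will spring out. Pull the drawer well open, lay the peeler in it, let go, then push the drawer in until it latches and stays shut by itself. Leave the fork, the teaspoon and the jar where they are.

Things in the scene. Friction and masses are not known exactly. Their poses are not given: they have to be found in the camera images.
- sharps_box: fixed low wooden box, 170 deep (x) x 235 wide (y) x 64 high (z) mm, one handleless drawer in its front. Origin: centre of its underside, on the worktop; z up; -x is its front, where the drawer comes out. Its four studs are described at stud_row
- stud_row (a point): middle of the row of four look-alike steel studs on the box's top, at the height of their domed tops (78 mm up; caps 20 mm across, 14 mm proud). Axes as the box. The studs stand at y = -78, -26, +26, +78 mm from here. Three are rigid. One, unmarked, is the latch: it sinks up to 6 mm under 3 to 5 N, springing back after; from 4 mm down the drawer is released
- drawer (a joint): how far the drawer is out, m: 0 = latched, the front panel standing 5 mm proud of the box. Released, it springs out to 0.05 to 0.07; from there it slides with 1 N of friction and stays put, to 0.12 (fully open). To shut it, push the front: inwards of 0.05 a spring resists with 4 to 6 N, the last 15 mm also work the catch (about 12 N in all). It catches at 0 (stop at -0.003); left sooner, it springs out again
- drawer_front (a point): middle of the top edge of the drawer's front panel (12 mm thick, 216 wide, from 7.5 to 54.5 mm above the worktop, 15 mm higher than the drawer's side walls); axes as the box (-x = the way it opens); moves with the drawer. Sprung out, it leaves 43 mm or more between panel and box to put a finger behind it
- drawer_floor (a point): centre of the drawer's inner floor, 12.5 mm above the worktop, 66 mm behind the inner face of the front panel; axes as the box; moves with the drawer. Inside 133 mm (x) by 202 mm (y), side walls 27 mm high; fully open, the front 113 mm of it are clear of the box
- peeler_mid (a point): the loose peeler, 170 x 25 x 18 mm, about 80 g, a pale handle with a narrow steel blade, lying flat at the right. Point: middle of its mass, 8.5 mm above its underside and 20 mm from mid-length towards the handle end; x runs along it from the handle to the blade (handle from -65 to +40 mm, 24 mm wide; blade on to +105 mm), z up
- peeler_loose: the same peeler; origin under its mid-length, axes as above
- fork_loose_mid (a point): bystander: steel fork, 193 x 26 x 15 mm, lying to the right of the peeler; point at its centre, x along it
- teaspoon_loose_mid (a point): bystander: steel teaspoon, 132 x 28 x 11 mm, lying in front of the sink; point at its centre, x along it
- lidded_jar_mid (a point): bystander: glass jar with a dark lid, 59 mm across, 91 high, standing left of the box; point at its centre

How it is judged:
By the outcome, as a careful person would: the job done as asked, in the order asked, and still so for the second after the job is handed in, with the robot touching nothing.
It also fails if it takes over 72 s, if anything falls off the work surface, if the arm or the gripper's body presses on something with over 40 N, if the wrist force passes 120 N, or if a joint passes its speed limit or range.

## Robot

A 6-joint arm with a two-finger parallel gripper is mounted at the origin on a cart in front of the work surface, level with it; the furniture and walls round the work are solid. World frame = base frame: x ahead of the robot, y to its left, z up, the work surface at z = 0. Lengths are in m, angles in rad, forces in N, time in s.
With the tool pointing down it reaches from about 0.3 to 1 m from the base axis. Payload 5.1 kg.
Tool frame: the origin (TCP) lies at the very end of the fingers, on their centre line; the grasp point (between the pads) lies 19 mm behind it (arm.tcp_to_grasp is the distance from the TCP to the grasp point, in m); z points along the fingers, y is the line along which they close (so a half turn about z gives the same grasp; the last joint's range is limited). The gripper opens to 95 mm and grips with 3 to 60 N. Pads are 20 mm wide; open, the fingers measure 119 mm over their backs; the gripper's body (75 mm by 180 mm) begins 59 mm behind the grasp point.
Start: joints at [-1.229, 0.124, 1.65, -0, 1.367, -0.083], TCP at [0.268, -0.592, 0.215] pointing down, gripper open.
Joint ranges: [-2.61, 2.61], [-1.02, 2.33], [0.03, 2.71], [-1.35, 4.49], [0.32, 2.68], [-2.91, 2.91]. Speed limits (rad/s): [2.57, 2.57, 3.14, 3.14, 3.14, 3.14].

## Interface

Orientations are given as a unit quaternion [x, y, z, w].
In Python, from rig import arm gives the robot as it stands. The module is installed in compiled form; this text tells all that it offers.
- The arm moves only by the tool move_arm, never from a script. Its argument "commands" is a list of rows, each a list of 7 numbers: the closure, from 0 (fully open) to 1 (shut), then the shift along the tool's x, y, z in m, then the turn, a rotation vector about the tool's x, y, z in rad. In form: [[jaw, tx, ty, tz, ax, ay, az], ...]. A call has 1 to 8 rows; each row shifts and turns the commanded pose from where the row before left it, along the tool's axes as they then stand; what a row does not reach is not made up. A row lasts 1/12 s, in which the tool goes at most 41.7 mm and 7.16 degrees, less where a joint would pass 70% of its speed; a pose out of reach is approached as far as the arm can. A call is refused whole if a number of a shift passes 0.0417 or a number of a turn 0.125, either way. A call with a gripper value outside its range is refused whole. The fingers move at their own pace and stop on an object; "grip_force" is the grip in N (left out, the last holds). Time passes only in rows, so rows that do not move let the fingers close. It gives the time, the measured TCP pose, the force, the opening and the grip force at its end, in the units of the state.
- arm.get_state(): the state, without advancing time (a new reading comes with each control period).
- arm.camera(name): name is "scene" or "side" or "wrist"; returns the picture (384x512x3 uint8, red, green, blue); there is no depth.
- arm.calibration(name): a dict with "K" (3x3 intrinsics, pixels), "rvec" (rotation vector, rad) and "tvec" (3), from world to camera coordinates, as OpenCV has them. Camera axes: x right, y down, z forward; pixel columns grow to the right and rows downward; lengths in m; the calibration is good to about 2 mm. A picture is of the moment at which its call begins: read the wrist's pose just before it. calibration takes no time and is no camera call; for the wrist camera it gives the pose at the moment of the call.
- arm.finish_job(): hands the job in; it is judged then, once.
The state is a dict: "time": time; "qpos": joint angles; "qd": joint speeds; "joint_efforts": joint torques, N m; "eef_pos": TCP position; "tool_rot": TCP orientation; "force": force on the tool from outside, world axes, zero at the start; "wrist_torque": the same for the moment, N m; "finger_gap": opening from 0.0 (shut) to 1.0 (fully open); "grasp_force": force on a finger pad.
Only numpy, scipy, OpenCV 4.12 (cv2) and the standard library are available. Lean on these libraries where they do the work, as an engineer would, in place of code of your own. Each camera call takes 0.05 s, during which the arm holds its last target. There are 200 camera calls.

## Working session

There is one attempt and no reset: what is moved stays moved. The work goes in short steps, Python scripts to look and compute and a tool call to move; the robot and the scene stay as the last step left them, time stands still between calls to the robot, and variables do not carry over. Pictures are saved under pics/ and viewed, at most 10 in all, crops included, and the job is handed in when it is done.

Besides the shell and the picture viewer there is one more tool, called after ">>>" by a JSON object that holds its "method" and its "body". move_arm: Moves the arm, as the interface text tells. Its arguments: {"type":"object","properties":{"commands":{"type":"array","items":{"type":"array","items":{"type":"number"}}},"grip_force":{"type":"number"}},"required":["commands"]}

```bash
mkdir -p pics
cat > h.py <<'E'
import numpy as np, cv2
from scipy.spatial.transform import Rotation as R
from rig import arm
def snap(cam,fn,crop=None,scale=1):
    c=arm.calibration(cam); im=arm.camera(cam)[:,:,::-1]
    if crop: x0,y0,x1,y1=crop; im=im[y0:y1,x0:x1]
    cv2.imwrite('pics/'+fn,cv2.resize(im,None,fx=scale,fy=scale,interpolation=cv2.INTER_CUBIC)); return c
def ray(c,u,v,z):
    K=np.array(c['K']);Rm=cv2.Rodrigues(np.array(c['rvec'],float))[0];t=np.array(c['tvec'],float).ravel()
    o=-Rm.T@t; d=Rm.T@np.linalg.inv(K)@np.array([u,v,1.]); return o+d*(z-o[2])/d[2]
def proj(c,p):
    return cv2.projectPoints(np.array(p,float).reshape(-1,3),np.array(c['rvec'],float),np.array(c['tvec'],float),np.array(c['K'],float),None)[0].reshape(-1,2)
E
python3 - <<'E'
from h import *
s=arm.get_state(); print(s['eef_pos'],s['tool_rot'],s['time'],arm.tcp_to_grasp)
a=arm.camera('scene');b=arm.camera('side')
cv2.imwrite('pics/a.png',cv2.resize(a[:,:,::-1],(800,600),interpolation=cv2.INTER_CUBIC))
cv2.imwrite('pics/b.png',cv2.resize(b[:,:,::-1],(800,600),interpolation=cv2.INTER_CUBIC))
E
```

```text
[ 0.26763831 -0.59164149  0.21339512] [ 9.77525479e-01  2.10814750e-01 -1.51088551e-04 -1.02770108e-03] 0.0 0.0188
```

View pics/a.png

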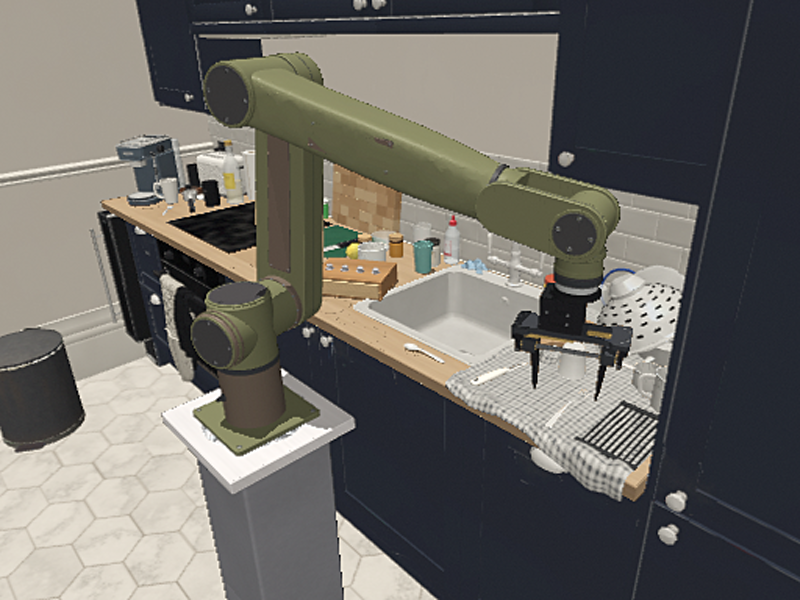

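View pics/b.png

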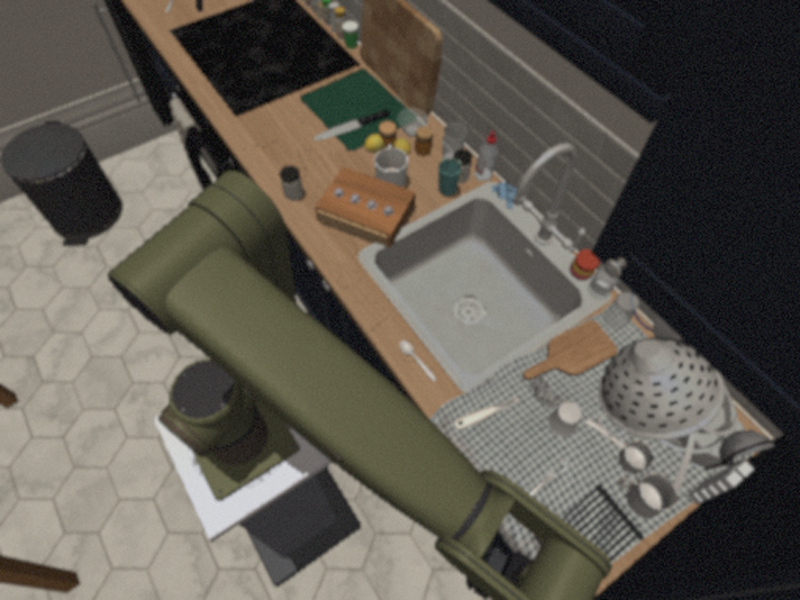

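The scene and side views show the box near side-pixel (365,205), with the peeler at (480,415) and the teaspoon at (417,360). I'll enlarge these.

Run:
```python
from h import *
b=arm.camera('side')[:,:,::-1]; a=arm.camera('scene')[:,:,::-1]
f=lambda im,x,y,w,h,s:cv2.resize(im[y:y+h,x:x+w],None,fx=s,fy=s,interpolation=cv2.INTER_CUBIC)
top=np.hstack([f(b,170,100,100,75,4),f(b,245,210,100,75,4)])
bot=np.hstack([f(a,195,155,80,60,5),f(a,250,205,80,60,5)])
cv2.imwrite('pics/c.png',np.vstack([top,bot]))
```

```text
(no output)
```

View pics/c.png

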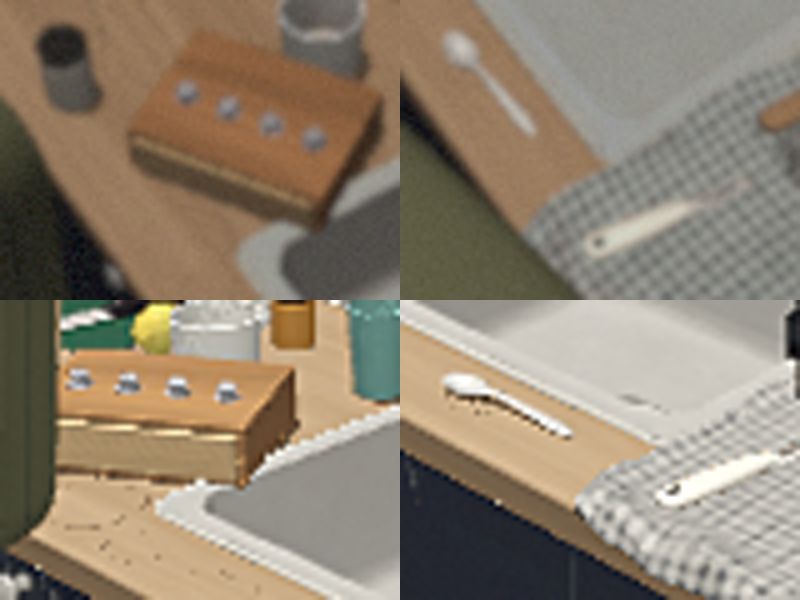

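The crop shows the four studs at crop pixels (187,89), (229,104), (272,121) and (315,135). The peeler's handle end is at (585,247) and its tip at about (748,184).

Run:
```python
from h import *
cs=arm.calibration('side');cc=arm.calibration('scene')
S=[ray(cs,170+u/4,100+v/4,.077) for u,v in[(187,89),(229,104),(272,121),(315,135)]]
S2=[ray(cc,195+u/5,155+(v-300)/5,.077) for u,v in[(79,374),(127,378),(178,382),(228,387)]]
print(np.round(S,4));print(np.round(S2,4))
for S_ in(S,S2):
  S_=np.array(S_);d=S_[0]-S_[3];print('len',np.linalg.norm(d),'yaw',np.degrees(np.arctan2(-d[0],d[1])),S_.mean(0))
P=[ray(cs,245+(u-400)/4,210+v/4,.012) for u,v in[(585,247),(695,205),(748,184)]]
P2=[ray(cc,250+(u-400)/5,205+(v-300)/5,.012) for u,v in[(659,497),(772,458)]]
print(np.round(P,4),np.round(P2,4))
for a,b in((P[0],P[1]),(P2[0],P2[1])):
  d=b-a;print(np.linalg.norm(d),np.degrees(np.arctan2(d[1],d[0])))
print('spoon',[np.round(ray(cs,245+(u-400)/4,210+v/4,.005),3) for u,v in[(445,38),(533,132)]])
print('jar',ray(cs,170+15,100+45/4,.091))
```

```text
[[0.5446 0.4504 0.077 ]
 [0.5714 0.4062 0.077 ]
 [0.5972 0.3596 0.077 ]
 [0.6248 0.3172 0.077 ]]
[[0.5381 0.4435 0.077 ]
 [0.5647 0.4002 0.077 ]
 [0.593  0.3553 0.077 ]
 [0.6185 0.3097 0.077 ]]
len 0.15546723046176522 yaw 31.04443861997457 [0.58451178 0.38333456 0.077     ]
len 0.15601915953819526 yaw 30.997856457605742 [0.578591   0.37717287 0.077     ]
[[ 0.4242 -0.2562  0.012 ]
 [ 0.5313 -0.2813  0.012 ]
 [ 0.5847 -0.2931  0.012 ]] [[ 0.4196 -0.2605  0.012 ]
 [ 0.52   -0.2844  0.012 ]]
0.10997440639049988 -13.185220781532061
0.10323978980150421 -13.381814996225174
spoon [array([ 0.44 , -0.01 ,  0.005]), array([ 0.453, -0.138,  0.005])]
jar [0.45579471 0.57325651 0.091     ]
```

>>> {"method": "move_arm", "body": {"commands": [[1,0,0,0,0,0,-0.12],[1,0,0,0,0,0,-0.12],[1,0,0,0,0,0,-0.12],[1,0,0,0,0,0,-0.12],[1,0,0,0,0,0,-0.12],[1,0,0,0,0,0,-0.12],[1,0,0,0,0,0,-0.12],[1,0,0,0,0,0,-0.12]]}}

```text
time: 0.87
eef_pos: [0.2678, -0.5921, 0.2143]
tool_rot: [0.768, 0.641, 0.0, -0.0]
force: [-0.1, -0.1, 0.4]
finger_gap: 0.496
grasp_force: 0.0
```

>>> {"method": "move_arm", "body": {"commands": [[1,0,0,0,0,0,-0.12],[1,0,0,0,0,0,-0.12],[1,0,0,0,0,0,-0.12],[1,0,0,0,0,0,-0.12],[1,0,0,0,0,0,-0.12],[1,0,0,0,0,0,-0.12],[1,0,0,0,0,0,0]]}}

```text
time: 1.45
eef_pos: [0.2678, -0.5921, 0.2143]
tool_rot: [0.495, 0.869, 0.0, -0.0]
force: [-0.5, 0.7, -1.0]
finger_gap: 0.024
grasp_force: 0.0
```

```bash
cat >> h.py <<'E'
def to(p,yaw):
    s=arm.get_state();T=R.from_quat(s['tool_rot']);m=T.as_matrix()
    y=np.degrees(np.arctan2(m[1,0],m[0,0]))
    d=np.array(p)-s['eef_pos']
    want=R.from_euler('z',yaw,degrees=True)*R.from_euler('x',np.pi)
    print('t',round(s['time'],2),'pos',np.round(s['eef_pos'],4),'yaw',round(y,2),'shift(tool)',np.round(T.inv().apply(d),4),'turn',np.round((T.inv()*want).as_rotvec(),3),'q',np.round(s['qpos'],2),'F',np.round(s['force'],1),'gap',round(s['finger_gap'],3),'gf',round(s['grasp_force'],1))
YB=31.02
bx=np.array([np.cos(np.radians(YB)),np.sin(np.radians(YB)),0]);by=np.array([-bx[1],bx[0],0])
SR=np.array([.5815,.380,.078])
def box(x,y,z): return SR*[1,1,0]+x*bx+y*by+[0,0,z]   # relative to stud-row middle
E
python3 -c "
from h import *
to(box(0,0,.2),121.02)"
```

```text
t 1.45 pos [ 0.2678 -0.5921  0.2143] yaw 120.7 shift(tool) [0.6756 0.7661 0.0148] turn [ 0.    -0.001 -0.006] q [-1.23  0.12  1.65 -0.    1.37 -1.76] F [-0.5  0.7 -1. ] gap 0.024 gf 0.0
```

>>> {"method": "move_arm", "body": {"commands": [[1,0.026,0.0295,0,0,0,0],[1,0.026,0.0295,0,0,0,0],[1,0.026,0.0295,0,0,0,0],[1,0.026,0.0295,0,0,0,0],[1,0.026,0.0295,0,0,0,0],[1,0.026,0.0295,0,0,0,0],[1,0.026,0.0295,0,0,0,0],[1,0.026,0.0295,0,0,0,0]]}}

```text
time: 2.12
eef_pos: [0.3652, -0.2912, 0.2146]
tool_rot: [0.497, 0.868, 0.0, 0.0]
force: [1.0, -0.1, 0.5]
finger_gap: 0.008
grasp_force: 0.0
```

>>> {"method": "move_arm", "body": {"commands": [[1,0.026,0.0295,0,0,0,0],[1,0.026,0.0295,0,0,0,0],[1,0.026,0.0295,0,0,0,0],[1,0.026,0.0295,0,0,0,0],[1,0.026,0.0295,0,0,0,0],[1,0.026,0.0295,0,0,0,0],[1,0.026,0.0295,0,0,0,0],[1,0.026,0.0295,0,0,0,0]]}}

```text
time: 2.78
eef_pos: [0.4625, 0.0081, 0.2149]
tool_rot: [0.497, 0.868, 0.0, 0.0]
force: [1.3, -0.2, -0.6]
finger_gap: 0.007
grasp_force: 0.0
```

>>> {"method": "move_arm", "body": {"commands": [[1,0.026,0.0295,0,0,0,0],[1,0.026,0.0295,0,0,0,0],[1,0.026,0.0295,0,0,0,0],[1,0.026,0.0295,0,0,0,0],[1,0.026,0.0295,0,0,0,0],[1,0.026,0.0295,0,0,0,0],[1,0,0,0,0,0,0]]}}

```text
time: 3.37
eef_pos: [0.5361, 0.2358, 0.2141]
tool_rot: [0.495, 0.869, 0.001, -0.001]
force: [-1.3, -0.4, 0.2]
finger_gap: 0.008
grasp_force: 0.0
```

```bash
python3 -c "
from h import *
to(box(0,0,.2),121.02)
c=snap('wrist','w1.png',None,1.5)
import pickle;pickle.dump(c,open('w1.pkl','wb'))
print(proj(c,[box(0,y,.077) for y in(-.078,-.026,.026,.078)])*1.5)
"
```

```text
t 3.37 pos [0.5361 0.2358 0.2141] yaw 120.69 shift(tool) [0.1008 0.1126 0.0144] turn [ 0.001 -0.002 -0.006] q [ 0.32 -0.02  1.8   0.    1.36 -0.21] F [-1.3 -0.4  0.2] gap 0.008 gf 0.0
[[542.84036318 238.86043517]
 [550.48889736 162.15534952]
 [558.93556892  77.44595935]
 [568.31218551 -16.58959859]]
```

View pics/w1.png

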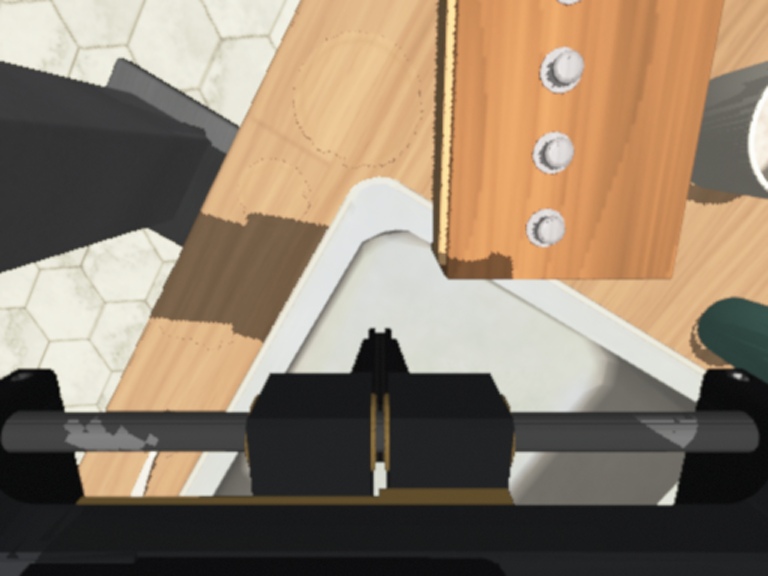

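The wrist view shows the cap tops at (549,227), (557,150) and (568,67), and the box top's right corners at (447,278) and (670,278).

```bash
python3 -c "
from h import *
import pickle;c=pickle.load(open('w1.pkl','rb'))
P=np.array([ray(c,u/1.5,v/1.5,.077) for u,v in[(549,227),(557,150),(568,67)]]);print(P)
d=P[2]-P[0];print(np.linalg.norm(d),np.degrees(np.arctan2(-d[0],d[1])))
print(P[1]+.026*by, P.mean(0)+.026*by)
C=np.array([ray(c,u/1.5,v/1.5,.064) for u,v in[(447,278),(670,278)]]);print(C,np.linalg.norm(C[1]-C[0]))
m=P.mean(0)+.026*by
for q in C: print((q-m)@bx,(q-m)@by)
"
```

```text
[[0.62036847 0.32210477 0.077     ]
 [0.59391444 0.36619522 0.077     ]
 [0.56934761 0.41006473 0.077     ]]
0.10168620122263888 30.11571916606778
[0.58051567 0.38847689 0.077     ] [0.58114474 0.38840325 0.077     ]
[[0.58298265 0.25276173 0.064     ]
 [0.72724064 0.33832776 0.064     ]] 0.16772571003282158
-0.0683260624211335 -0.1171902247396709
0.09939659154122135 -0.1182027235487169
```

```bash
sed -i 's/^YB=.*/YB=30.8/; s/^SR=.*/SR=np.array([.582,.3855,.078])/' h.py; python3 -c "
from h import *
to(box(0,-.078,.09),120.8)"
```

```text
t 3.42 pos [0.5354 0.2332 0.214 ] yaw 120.67 shift(tool) [0.0292 0.118  0.1239] turn [-0.001 -0.    -0.002] q [ 0.32 -0.02  1.8   0.    1.36 -0.22] F [-0.6 -1.   0.1] gap 0.003 gf 0.0
```

>>> {"method": "move_arm", "body": {"commands": [[1,0.0073,0.0295,0.005,0,0,0],[1,0.0073,0.0295,0.005,0,0,0],[1,0.0073,0.0295,0.01,0,0,0],[1,0.0073,0.0295,0.02,0,0,0],[1,0,0,0.03,0,0,0],[1,0,0,0.03,0,0,0],[1,0,0,0.022,0,0,0],[1,0,0,0,0,0,0]]}}

```text
time: 4.08
eef_pos: [0.6182, 0.3128, 0.0855]
tool_rot: [0.497, 0.868, -0.005, -0.003]
force: [-1.4, -1.0, -1.2]
finger_gap: 0.004
grasp_force: 0.0
```

```bash
python3 -c "
from h import *
to(box(0,-.078,.078),120.8)"
```

```text
t 4.08 pos [0.6182 0.3128 0.0855] yaw 120.42 shift(tool) [0.003  0.0063 0.0075] turn [-0.012 -0.001 -0.007] q [ 0.39  0.32  1.64 -0.    1.19 -0.14] F [-1.4 -1.  -1.2] gap 0.004 gf 0.0
```

>>> {"method": "move_arm", "body": {"commands": [[1,0,0.003,0,0,0,0],[1,0,0,0,0,0,0],[1,0,0,0,0,0,0]]}}

```text
time: 4.33
eef_pos: [0.6265, 0.3174, 0.0959]
tool_rot: [0.496, 0.868, 0.002, 0.001]
force: [0.9, 0.6, 0.0]
finger_gap: 0.005
grasp_force: 0.0
```

>>> {"method": "move_arm", "body": {"commands": [[1,0,0,0.004,0,0,0],[1,0,0,0.004,0,0,0],[1,0,0,0,0,0,0],[1,0,0,0,0,0,0]]}}

```text
time: 4.67
eef_pos: [0.6244, 0.3171, 0.0845]
tool_rot: [0.496, 0.869, -0.0, -0.0]
force: [0.5, -1.8, 0.5]
finger_gap: 0.001
grasp_force: 0.0
```

>>> {"method": "move_arm", "body": {"commands": [[1,0,0,0.003,0,0,0],[1,0,0,0,0,0,0]]}}

```text
time: 4.83
eef_pos: [0.6244, 0.3171, 0.0811]
tool_rot: [0.495, 0.869, -0.0, -0.0]
force: [-0.1, 0.1, -0.8]
finger_gap: 0.006
grasp_force: 0.0
```

>>> {"method": "move_arm", "body": {"commands": [[1,0,0,0.003,0,0,0],[1,0,0,0.001,0,0,0],[1,0,0,0,0,0,0]]}}

```text
time: 5.08
eef_pos: [0.6248, 0.3173, 0.0783]
tool_rot: [0.495, 0.869, 0.0, 0.0]
force: [-1.5, 0.1, 2.8]
finger_gap: 0.003
grasp_force: 1.7
```

>>> {"method": "move_arm", "body": {"commands": [[1,0,0,0.001,0,0,0],[1,0,0,0,0,0,0]]}}

```text
time: 5.25
eef_pos: [0.6248, 0.3173, 0.0783]
tool_rot: [0.495, 0.869, 0.0, 0.0]
force: [-2.8, -1.4, 7.9]
finger_gap: 0.005
grasp_force: 3.6
```

>>> {"method": "move_arm", "body": {"commands": [[1,0,0,0.001,0,0,0],[1,0,0,0,0,0,0]]}}

```text
time: 5.42
eef_pos: [0.6249, 0.3173, 0.0782]
tool_rot: [0.495, 0.869, 0.0, 0.0]
force: [-5.3, -2.1, 10.4]
finger_gap: 0.001
grasp_force: 5.4
```

>>> {"method": "move_arm", "body": {"commands": [[1,0,0,-0.012,0,0,0],[1,0.027,-0.001,0,0,0,0],[1,0.027,-0.001,0,0,0,0],[1,0,0,0,0,0,0],[1,0,0,0.008,0,0,0],[1,0,0,0.003,0,0,0],[1,0,0,0.002,0,0,0],[1,0,0,0,0,0,0]]}}

```text
time: 6.08
eef_pos: [0.5958, 0.3632, 0.0781]
tool_rot: [0.496, 0.868, 0.001, -0.001]
force: [-8.5, 0.4, 15.3]
finger_gap: 0.005
grasp_force: 7.9
```

Rigid. Next stud.

>>> {"method": "move_arm", "body": {"commands": [[1,0,0,-0.013,0,0,0],[1,0.026,0,0,0,0,0],[1,0.026,0,0,0,0,0],[1,0,0,0,0,0,0],[1,0,0,0.008,0,0,0],[1,0,0,0.003,0,0,0],[1,0,0,0.002,0,0,0],[1,0,0,0,0,0,0]]}}

```text
time: 6.75
eef_pos: [0.5696, 0.4069, 0.0744]
tool_rot: [0.496, 0.868, 0.0, -0.0]
force: [-0.6, 2.0, 2.8]
finger_gap: 0.006
grasp_force: 1.9
```

Sinking: this is the latch. I'll press further, then lift off.

>>> {"method": "move_arm", "body": {"commands": [[1,0,0,0.002,0,0,0],[1,0,0,0.001,0,0,0],[1,0,0,0,0,0,0],[1,0,0,0,0,0,0],[1,0,0,-0.03,0,0,0],[1,0,0,-0.03,0,0,0],[1,0,0,-0.02,0,0,0],[1,0,0,0,0,0,0]]}}

```text
time: 7.42
eef_pos: [0.5718, 0.408, 0.1571]
tool_rot: [0.496, 0.868, 0.003, 0.002]
force: [0.8, 0.6, 1.3]
finger_gap: 0.008
grasp_force: 0.0
```

```bash
python3 -c "
from h import *
c=snap('wrist','w2.png',None,1.5)
import pickle;pickle.dump(c,open('w2.pkl','wb'))
cv2.imwrite('pics/s2.png',cv2.resize(arm.camera('side')[70:190,130:290,::-1],None,fx=3,fy=3))
# expected panel inner top edge for d=.06 : x rel row = -.069-.005+.012-d
for d in(0,.05,.06,.07): print(d,proj(c,[box(-.062-d,0,.0545)])*1.5)
to(box(-.069-.018,0,.1),120.8)
"
```

```text
0 [[282.91565832 319.72555058]]
0.05 [[206.76046764 320.2359175 ]]
0.06 [[191.51025182 320.33811941]]
0.07 [[176.25363406 320.44036422]]
t 7.52 pos [0.5694 0.4067 0.1516] yaw 120.56 shift(tool) [-0.025  -0.087   0.0516] turn [ 0.     0.001 -0.004] q [ 0.54  0.27  1.59 -0.    1.28  0.01] F [ 0.7  0.2 -1. ] gap 0.006 gf 0.0
```

View pics/w2.png

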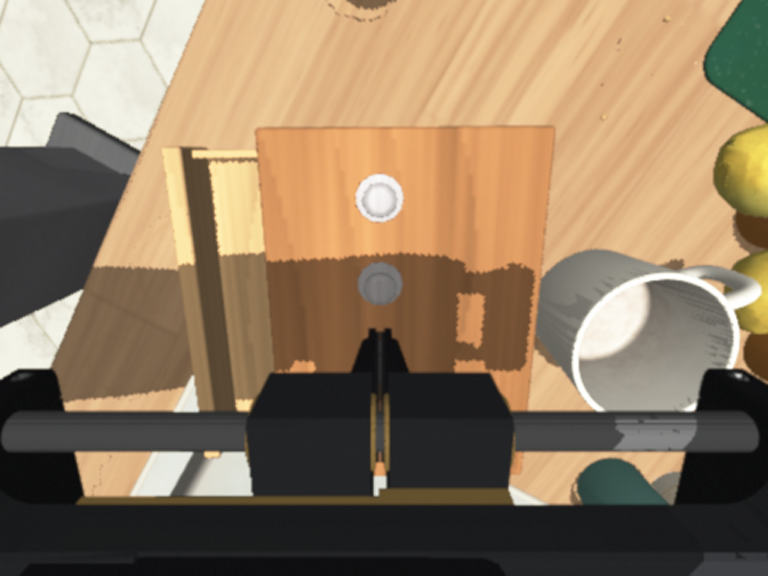

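The wrist view shows the drawer sprung out about 54 mm. The panel's inner edge is near x=200 and the box front near x=272. I'll put the finger in the gap.

>>> {"method": "move_arm", "body": {"commands": [[1,-0.008,-0.03,0,0,0,0],[1,-0.008,-0.03,0,0,0,0],[1,-0.009,-0.0325,0,0,0,0],[1,0,0,0.02,0,0,0],[1,0,0,0.02,0,0,0],[1,0,0,0,0,0,0],[1,0,0,0,0,0,0]]}}

```text
time: 8.1
eef_pos: [0.5, 0.3373, 0.1081]
tool_rot: [0.496, 0.869, -0.003, -0.002]
force: [-0.1, 0.3, 0.6]
finger_gap: 0.003
grasp_force: 0.0
```

```bash
python3 -c "
from h import *
to(box(-.0925,0,.036),120.8)"
```

```text
t 8.1 pos [0.5    0.3373 0.1081] yaw 120.58 shift(tool) [-0.0006  0.0031  0.072 ] turn [-0.007  0.    -0.004] q [ 0.5   0.11  1.85 -0.    1.19 -0.03] F [-0.1  0.3  0.6] gap 0.003 gf 0.0
```

>>> {"method": "move_arm", "body": {"commands": [[1,0,0,0.02,0,0,0],[1,0,0,0.02,0,0,0],[1,0,0,0.018,0,0,0],[1,0,0,0.014,0,0,0],[1,0,0,0,0,0,0],[1,0,0,0,0,0,0]]}}

```text
time: 8.6
eef_pos: [0.5019, 0.3387, 0.0391]
tool_rot: [0.495, 0.869, -0.001, -0.0]
force: [0.4, 0.5, 0.2]
finger_gap: 0.006
grasp_force: 0.0
```

```bash
python3 -c "
from h import *
to(box(-.062-.118+.012,0,.036),120.8)"
```

```text
t 8.6 pos [0.5019 0.3387 0.0391] yaw 120.6 shift(tool) [-0.0011 -0.0752  0.0032] turn [-0.002  0.    -0.003] q [ 0.51  0.2   1.88 -0.    1.06 -0.03] F [0.4 0.5 0.2] gap 0.006 gf 0.0
```

Now pull about 75 mm, gently.

>>> {"method": "move_arm", "body": {"commands": [[1,0,-0.01,0,0,0,0],[1,0,-0.01,0,0,0,0],[1,0,-0.01,0,0,0,0],[1,0,-0.01,0,0,0,0],[1,0,-0.01,0,0,0,0],[1,0,-0.01,0,0,0,0],[1,0,-0.008,0,0,0,0],[1,0,0,0,0,0,0]]}}

```text
time: 9.27
eef_pos: [0.4412, 0.3031, 0.0391]
tool_rot: [0.496, 0.869, -0.001, -0.001]
force: [0.0, -0.6, 0.8]
finger_gap: 0.006
grasp_force: 0.0
```

>>> {"method": "move_arm", "body": {"commands": [[1,0,-0.004,0,0,0,0],[1,0,-0.003,0,0,0,0],[1,0,0,0,0,0,0],[1,0,0,0,0,0,0]]}}

```text
time: 9.6
eef_pos: [0.4369, 0.3003, 0.0391]
tool_rot: [0.495, 0.869, -0.001, -0.0]
force: [0.0, -0.3, 0.2]
finger_gap: 0.005
grasp_force: 0.0
```

>>> {"method": "move_arm", "body": {"commands": [[1,0,-0.004,0,0,0,0],[1,0,0,0,0,0,0]]}}

```text
time: 9.77
eef_pos: [0.4339, 0.2985, 0.0395]
tool_rot: [0.495, 0.869, -0.0, -0.0]
force: [0.7, 0.7, -0.7]
finger_gap: 0.006
grasp_force: 0.2
```

>>> {"method": "move_arm", "body": {"commands": [[1,0,-0.004,0,0,0,0],[1,0,0,0,0,0,0]]}}

```text
time: 9.93
eef_pos: [0.4337, 0.2984, 0.0403]
tool_rot: [0.496, 0.869, 0.004, 0.002]
force: [9.9, 5.9, -7.9]
finger_gap: 0.002
grasp_force: 5.5
```

```bash
python3 -c "
from h import *
to(box(-.17,0,.036),120.8)
cv2.imwrite('pics/s3.png',cv2.resize(arm.camera('side')[90:180,140:260,::-1],None,fx=5,fy=5,interpolation=cv2.INTER_CUBIC))
"
```

```text
t 9.93 pos [0.4337 0.2984 0.0403] yaw 120.58 shift(tool) [-0.0011  0.0019  0.0044] turn [ 0.01  -0.    -0.004] q [ 0.5   0.02  2.07  0.    1.04 -0.03] F [ 9.9  5.9 -7.9] gap 0.002 gf 5.5
```

View pics/s3.png

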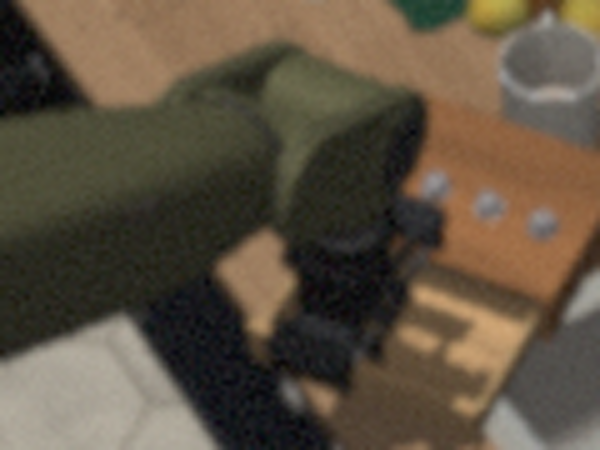

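>>> {"method": "move_arm", "body": {"commands": [[1,0,0.008,0,0,0,0],[1,0,0.004,0,0,0,0],[1,0,0,-0.035,0,0,0],[1,0,0,-0.035,0,0,0],[1,0,0,-0.04,0,0,0],[1,0,0,-0.04,0,0,0],[1,-0.0351,-0.0127,0,0,0,0],[1,-0.0351,-0.0127,0,0,0,0]]}}

```text
time: 10.65
eef_pos: [0.4564, 0.2303, 0.1939]
tool_rot: [0.494, 0.87, 0.002, 0.002]
force: [1.3, -0.4, -0.2]
finger_gap: 0.001
grasp_force: 0.0
```

>>> {"method": "move_arm", "body": {"commands": [[0.45,-0.0351,-0.0127,0,0,0,0],[0.45,-0.0351,-0.0127,0,0,0,0],[0.45,-0.0351,-0.0127,0,0,0,0],[0.45,-0.0351,-0.0127,0,0,0,0],[0.45,-0.0351,-0.0127,0,0,0,0],[0.45,-0.0351,-0.0127,0,0,0,0],[0.45,-0.0351,-0.0127,0,0,0,0],[0.45,-0.0351,-0.0127,0,0,0,0]]}}

```text
time: 11.32
eef_pos: [0.5099, -0.0659, 0.1896]
tool_rot: [0.496, 0.869, -0.0, -0.001]
force: [1.1, 0.4, -0.1]
finger_gap: 0.503
grasp_force: 0.0
```

>>> {"method": "move_arm", "body": {"commands": [[0.45,-0.0351,-0.0127,0,0,0,0],[0.45,-0.0351,-0.0127,0,0,0,0],[0.45,-0.0351,-0.0127,0,0,0,0],[0.45,-0.0351,-0.0127,0,0,0,0],[0.45,-0.0351,-0.0127,0,0,0,0],[0.45,-0.0351,-0.0127,0,0,0,0],[0.45,0,0,0,0,0,-0.115],[0.45,0,0,0,0,0,-0.115]]}}

```text
time: 11.98
eef_pos: [0.5514, -0.2863, 0.1888]
tool_rot: [0.391, 0.92, 0.0, -0.001]
force: [0.5, 0.8, 0.5]
finger_gap: 0.548
grasp_force: 0.0
```

>>> {"method": "move_arm", "body": {"commands": [[0.45,0,0,0,0,0,-0.115],[0.45,0,0,0,0,0,-0.115],[0.45,0,0,0,0,0,-0.115],[0.45,0,0,0,0,0,-0.115],[0.45,0,0,0,0,0,-0.115],[0.45,0,0,0,0,0,0],[0.45,0,0,0,0,0,0]]}}

```text
time: 12.57
eef_pos: [0.5517, -0.284, 0.1892]
tool_rot: [0.117, 0.993, 0.0, -0.001]
force: [0.5, -0.0, 0.9]
finger_gap: 0.552
grasp_force: 0.0
```

```bash
python3 -c "
from h import *
to([.486,-.271,.1],166.7)
c=snap('wrist','w3.png',None,1.5)
import pickle;pickle.dump(c,open('w3.pkl','wb'))
"
```

```text
t 12.57 pos [ 0.5517 -0.284   0.1892] yaw 166.55 shift(tool) [ 0.0668 -0.0027  0.0893] turn [ 0.    -0.001 -0.003] q [-0.56  0.08  1.74  0.    1.32 -1.9 ] F [ 0.5 -0.   0.9] gap 0.552 gf 0.0
```

View pics/w3.png

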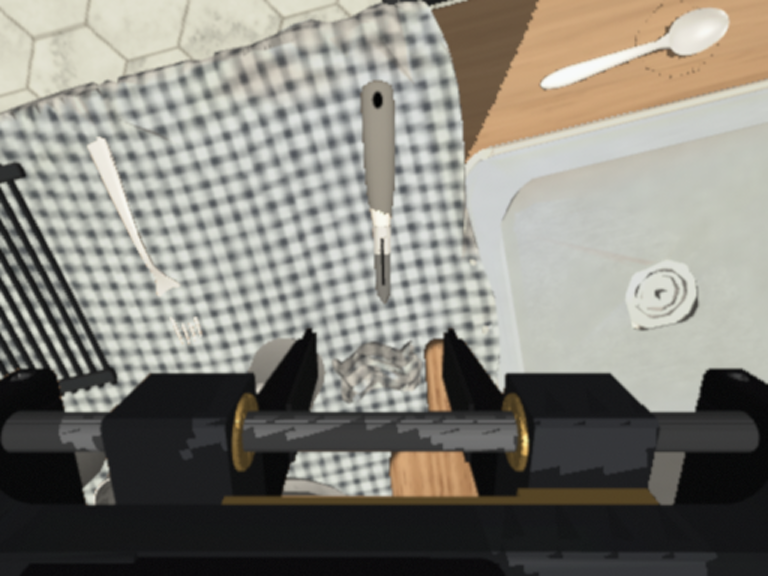

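The view shows the peeler's handle end at (378,81), its tip at (383,302), and the handle/blade joint near (381,222).

```bash
python3 -c "
from h import *
import pickle;c=pickle.load(open('w3.pkl','rb'))
a=ray(c,378/1.5,81/1.5,.012);t=ray(c,383/1.5,302/1.5,.009);d=t-a;L=np.linalg.norm(d[:2]);print(a,t,L,np.degrees(np.arctan2(d[1],d[0])))
m=a+d*65/170;print('mid',m)
to([m[0],m[1],.05],np.degrees(np.arctan2(d[1],d[0]))+180)
"
```

```text
[ 0.42275765 -0.25575326  0.012     ] [ 0.58816814 -0.29118671  0.009     ] 0.1691631092648544 -12.090897259738396
mid [ 0.48600284 -0.26930135  0.01085294]
t 12.62 pos [ 0.5517 -0.284   0.1894] yaw 166.56 shift(tool) [ 0.0672 -0.001   0.1394] turn [ 0.    -0.001 -0.023] q [-0.56  0.08  1.74  0.    1.32 -1.9 ] F [1.5 0.5 0.2] gap 0.55 gf 0.0
```

>>> {"method": "move_arm", "body": {"commands": [[0.45,0.03,0,0.02,0,0,-0.02],[0.45,0.03,0,0.03,0,0,0],[0.45,0.007,0,0.035,0,0,0],[0.45,0,0,0.035,0,0,0],[0.45,0,0,0.019,0,0,0],[0.45,0,0,0,0,0,0],[0.45,0,0,0,0,0,0]]}}

```text
time: 13.2
eef_pos: [0.4863, -0.2691, 0.0503]
tool_rot: [0.106, 0.994, 0.001, -0.001]
force: [-0.0, 0.2, 0.1]
finger_gap: 0.549
grasp_force: 0.0
```

>>> {"method": "move_arm", "body": {"commands": [[0.45,0,0,0.02,0,0,0],[0.45,0,0,0.014,0,0,0],[0.45,0,0,0.007,0,0,0],[0.45,0,0,0,0,0,0],[0.45,0,0,0,0,0,0]]}}

```text
time: 13.62
eef_pos: [0.4881, -0.2702, 0.0117]
tool_rot: [0.106, 0.994, -0.0, 0.001]
force: [-0.8, 0.1, 0.7]
finger_gap: 0.549
grasp_force: 0.0
```

```bash
python3 -c "
from h import *
to([.486,-.2693,.005],167.9)
"
```

```text
t 13.62 pos [ 0.4881 -0.2702  0.0117] yaw 167.85 shift(tool) [0.0022 0.0005 0.0067] turn [-0.001  0.002 -0.001] q [-0.6   0.14  2.    0.    1.   -1.96] F [-0.8  0.1  0.7] gap 0.549 gf 0.0
```

>>> {"method": "move_arm", "body": {"commands": [[0.45,0.002,0,0.007,0,0,0],[0.45,0,0,0,0,0,0],[0.45,0,0,0,0,0,0],[0.9,0,0,0,0,0,0],[0.9,0,0,0,0,0,0],[0.9,0,0,0,0,0,0],[0.9,0,0,0,0,0,0],[0.9,0,0,0,0,0,0]], "grip_force": 20}}

```text
time: 14.28
eef_pos: [0.4852, -0.2692, 0.0033]
tool_rot: [0.106, 0.994, 0.0, 0.0]
force: [0.1, 1.4, 1.2]
finger_gap: 0.251
grasp_force: 0.6
```

>>> {"method": "move_arm", "body": {"commands": [[0.9,0,0,0,0,0,0],[0.9,0,0,-0.02,0,0,0],[0.9,0,0,-0.035,0,0,0],[0.9,0,0,-0.035,0,0,0],[0.9,0,0,-0.035,0,0,0],[0.9,0,0,-0.035,0,0,0],[0.9,0,0,0,0,0,0],[0.9,0,0,0,0,0,0]]}}

```text
time: 14.95
eef_pos: [0.4866, -0.2702, 0.1662]
tool_rot: [0.106, 0.994, -0.001, 0.003]
force: [-0.4, 0.9, -0.6]
finger_gap: 0.232
grasp_force: 20.0
```

```bash
python3 -c "
from h import *
to(box(-.126,.02,.19),120.8)
"
```

```text
t 14.95 pos [ 0.4866 -0.2702  0.1662] yaw 167.87 shift(tool) [ 0.1502  0.5898 -0.0259] turn [0.    0.006 0.821] q [-0.6  -0.05  1.91 -0.    1.27 -1.96] F [-0.4  0.9 -0.6] gap 0.232 gf 20.0
```

>>> {"method": "move_arm", "body": {"commands": [[0.9,0.0094,0.0369,-0.0015,0,0,0],[0.9,0.0094,0.0369,-0.0015,0,0,0],[0.9,0.0094,0.0369,-0.0015,0,0,0],[0.9,0.0094,0.0369,-0.0015,0,0,0],[0.9,0.0094,0.0369,-0.0015,0,0,0],[0.9,0.0094,0.0369,-0.0015,0,0,0],[0.9,0.0094,0.0369,-0.0015,0,0,0],[0.9,0.0094,0.0369,-0.0015,0,0,0]]}}

```text
time: 15.62
eef_pos: [0.4718, 0.037, 0.1727]
tool_rot: [0.106, 0.994, -0.0, -0.002]
force: [1.5, -0.2, -0.6]
finger_gap: 0.231
grasp_force: 20.0
```

>>> {"method": "move_arm", "body": {"commands": [[0.9,0.0094,0.0369,-0.0015,0,0,0],[0.9,0.0094,0.0369,-0.0015,0,0,0],[0.9,0.0094,0.0369,-0.0015,0,0,0],[0.9,0.0094,0.0369,-0.0015,0,0,0],[0.9,0.0094,0.0369,-0.0015,0,0,0],[0.9,0.0094,0.0369,-0.0015,0,0,0],[0.9,0.0094,0.0369,-0.0015,0,0,0],[0.9,0.0094,0.0369,-0.0015,0,0,0]]}}

```text
time: 16.28
eef_pos: [0.4605, 0.3408, 0.1843]
tool_rot: [0.106, 0.994, -0.001, -0.002]
force: [1.7, -0.2, -0.7]
finger_gap: 0.233
grasp_force: 20.0
```

>>> {"method": "move_arm", "body": {"commands": [[0.9,0,0,0,0,0,0.117],[0.9,0,0,0,0,0,0.117],[0.9,0,0,0,0,0,0.117],[0.9,0,0,0,0,0,0.117],[0.9,0,0,0,0,0,0.117],[0.9,0,0,0,0,0,0.117],[0.9,0,0,0,0,0,0.117],[0.9,0,0,0,0,0,0]]}}

```text
time: 16.95
eef_pos: [0.4609, 0.3389, 0.1843]
tool_rot: [0.494, 0.87, -0.002, -0.001]
force: [-0.5, 1.2, -1.5]
finger_gap: 0.229
grasp_force: 20.0
```

```bash
python3 -c "
from h import *
to(box(-.126,.02,.09),120.8)
c=snap('wrist','w4.png',None,1.5)
import pickle;pickle.dump(c,open('w4.pkl','wb'))
print(proj(c,[box(-.182,.101,.0545),box(-.182,-.101,.0545),box(-.069,.1175,.064),box(-.069,0,.064)])*1.5)
"
```

```text
t 16.95 pos [0.4609 0.3389 0.1843] yaw 120.84 shift(tool) [-0.002   0.0023  0.0943] turn [-0.005  0.     0.001] q [ 0.54 -0.02  1.85 -0.    1.31  0.  ] F [-0.5  1.2 -1.5] gap 0.229 gf 20.0
[[300.25331856 155.19497254]
 [313.27110609 424.49442708]
 [478.54630935 127.61192488]
 [467.6639375  306.81267347]]
```

View pics/w4.png

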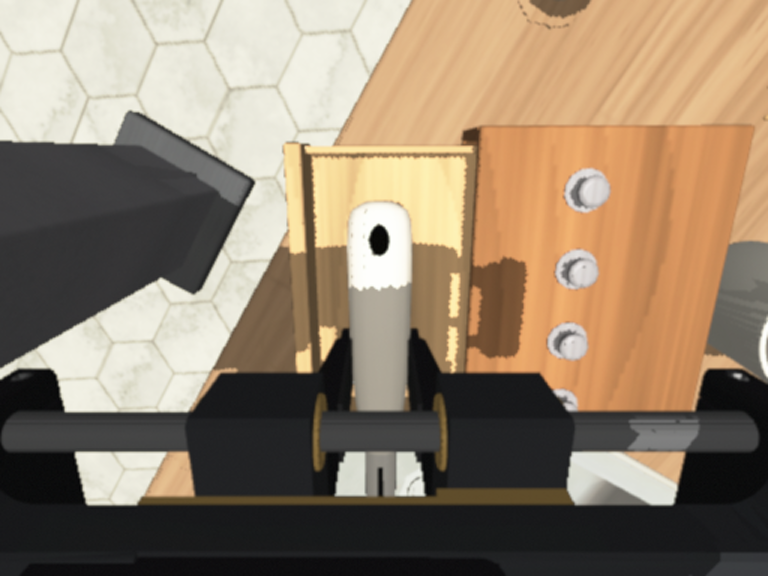

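The drawer is fully open. The peeler is aligned between its front panel and the box, with the handle end at about (380,205), inside the side wall. I'll lower it.

>>> {"method": "move_arm", "body": {"commands": [[0.9,-0.001,0.001,0.03,0,0,0],[0.9,0,0,0.03,0,0,0],[0.9,0,0,0.03,0,0,0],[0.9,0,0,0.025,0,0,0],[0.9,0,0,0.015,0,0,0],[0.9,0,0,0,0,0,0],[0.9,0,0,0,0,0,0],[0.9,0,0,0,0,0,0]]}}

```text
time: 17.67
eef_pos: [0.4641, 0.3396, 0.058]
tool_rot: [0.492, 0.87, 0.0, 0.0]
force: [0.1, 0.3, -0.8]
finger_gap: 0.233
grasp_force: 20.0
```

```bash
python3 -c "
from h import *
to(box(-.126,.02,.017),120.8)
"
```

```text
t 17.67 pos [0.4641 0.3396 0.058 ] yaw 121.01 shift(tool) [-0.0009 -0.0013  0.041 ] turn [ 0.001 -0.     0.004] q [ 0.54  0.11  1.95  0.    1.09 -0.  ] F [ 0.1  0.3 -0.8] gap 0.233 gf 20.0
```

>>> {"method": "move_arm", "body": {"commands": [[0.9,0,-0.001,0.015,0,0,0],[0.9,0,0,0.014,0,0,0],[0.9,0,0,0.008,0,0,0],[0.9,0,0,0.003,0,0,0],[0.9,0,0,0,0,0,0],[0.9,0,0,0,0,0,0]]}}

```text
time: 18.17
eef_pos: [0.4633, 0.3392, 0.0182]
tool_rot: [0.493, 0.87, 0.001, 0.0]
force: [-0.1, 0.8, -0.5]
finger_gap: 0.229
grasp_force: 20.0
```

```bash
python3 -c "
from h import *
to(box(-.126,.02,.016),120.8)
"
```

```text
t 18.17 pos [0.4633 0.3392 0.0182] yaw 120.95 shift(tool) [-0.001  -0.0004  0.0022] turn [ 0.001 -0.     0.003] q [ 0.54  0.16  1.96  0.    1.01 -0.  ] F [-0.1  0.8 -0.5] gap 0.229 gf 20.0
```

Down the last 2 mm, release slightly, rise.

>>> {"method": "move_arm", "body": {"commands": [[0.9,0,0,0.002,0,0,0],[0.9,0,0,0,0,0,0],[0.5,0,0,0,0,0,0],[0.5,0,0,0,0,0,0],[0.5,0,0,0,0,0,0],[0.5,0,0,0,0,0,0],[0.5,0,0,-0.015,0,0,0],[0.5,0,0,-0.025,0,0,0]]}}

```text
time: 18.83
eef_pos: [0.4603, 0.3373, 0.0524]
tool_rot: [0.493, 0.87, -0.003, -0.002]
force: [-0.6, -0.1, -0.3]
finger_gap: 0.495
grasp_force: 0.0
```

>>> {"method": "move_arm", "body": {"commands": [[0.5,0,0,-0.03,0,0,0],[0.5,0,0,-0.03,0,0,0],[0.5,0,0,-0.03,0,0,0],[1,0,0,0,0,0,0],[1,-0.02,-0.03,0,0,0,0],[1,0,-0.04,0,0,0,0],[1,0,-0.03,0,0,0,0],[1,0,0,0,0,0,0]]}}

```text
time: 19.5
eef_pos: [0.3828, 0.2676, 0.1431]
tool_rot: [0.493, 0.87, -0.002, -0.001]
force: [0.8, 0.1, -0.4]
finger_gap: 0.206
grasp_force: 0.0
```

```bash
python3 -c "
from h import *
to(box(-.194-.035,0,.03),120.8)
c=snap('wrist','w5.png',None,1.5)
"
```

```text
t 19.5 pos [0.3828 0.2676 0.1431] yaw 120.93 shift(tool) [-0.0008  0.003   0.1131] turn [-0.005 -0.     0.002] q [ 0.5  -0.24  2.12 -0.    1.26 -0.04] F [ 0.8  0.1 -0.4] gap 0.206 gf 0.0
```

View pics/w5.png

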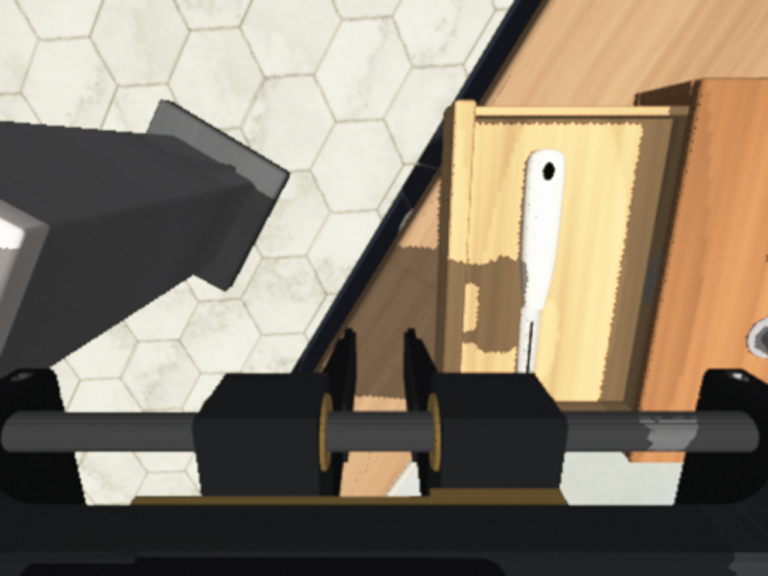

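The peeler lies inside the drawer, clear of all the walls. I'll lower the closed fingers in front of the panel.

>>> {"method": "move_arm", "body": {"commands": [[1,0,0,0.02,0,0,0],[1,0,0,0.03,0,0,0],[1,0,0,0.03,0,0,0],[1,0,0,0.025,0,0,0],[1,0,0,0.008,0,0,0],[1,0,0,0,0,0,0],[1,0,0,0,0,0,0]]}}

```text
time: 20.13
eef_pos: [0.3881, 0.2707, 0.0328]
tool_rot: [0.493, 0.87, 0.0, 0.0]
force: [0.4, -0.2, 0.7]
finger_gap: 0.006
grasp_force: 0.0
```

```bash
python3 -c "
from h import *
to(box(-.074-.012,0,.03),120.8)
"
```

```text
t 20.13 pos [0.3881 0.2707 0.0328] yaw 120.94 shift(tool) [-0.0011  0.1393  0.0029] turn [ 0.001 -0.     0.002] q [ 0.5  -0.08  2.19  0.    1.03 -0.04] F [ 0.4 -0.2  0.7] gap 0.006 gf 0.0
```

>>> {"method": "move_arm", "body": {"commands": [[1,0,0.012,0,0,0,0],[1,0,0.012,0,0,0,0],[1,0,0.012,0,0,0,0],[1,0,0.012,0,0,0,0],[1,0,0.012,0,0,0,0],[1,0,0.012,0,0,0,0],[1,0,0.012,0,0,0,0],[1,0,0.01,0,0,0,0]]}}

```text
time: 20.8
eef_pos: [0.4696, 0.3196, 0.0345]
tool_rot: [0.493, 0.87, 0.001, 0.001]
force: [-2.1, -1.2, 3.2]
finger_gap: 0.005
grasp_force: 1.5
```

>>> {"method": "move_arm", "body": {"commands": [[1,0,0.01,0,0,0,0],[1,0,0.01,0,0,0,0],[1,0,0.01,0,0,0,0],[1,0,0.01,0,0,0,0],[1,0,0,0,0,0,0],[1,0,0,0,0,0,0]]}}

```text
time: 21.3
eef_pos: [0.5033, 0.3398, 0.0342]
tool_rot: [0.493, 0.87, 0.001, 0.0]
force: [-3.4, -2.3, 5.1]
finger_gap: 0.009
grasp_force: 2.4
```

```bash
python3 -c "
from h import *
to(box(-.074-.012,0,.03),120.8)
"
```

```text
t 21.3 pos [0.5033 0.3398 0.0342] yaw 120.95 shift(tool) [-0.0011  0.005   0.0042] turn [0.001 0.    0.003] q [ 0.51  0.21  1.88 -0.    1.05 -0.03] F [-3.4 -2.3  5.1] gap 0.009 gf 2.4
```

>>> {"method": "move_arm", "body": {"commands": [[1,0,0.004,0,0,0,0],[1,0,0.003,0,0,0,0],[1,0,0,0,0,0,0]]}}

```text
time: 21.55
eef_pos: [0.5082, 0.3428, 0.0338]
tool_rot: [0.493, 0.87, -0.001, -0.0]
force: [-6.6, -3.8, 7.1]
finger_gap: 0.004
grasp_force: 4.0
```

>>> {"method": "move_arm", "body": {"commands": [[1,0,0.003,0,0,0,0],[1,0,0,0,0,0,0]]}}

```text
time: 21.72
eef_pos: [0.5105, 0.3442, 0.0338]
tool_rot: [0.493, 0.87, -0.001, -0.0]
force: [-6.6, -4.0, 7.7]
finger_gap: 0.003
grasp_force: 4.3
```

>>> {"method": "move_arm", "body": {"commands": [[1,0,0.003,0,0,0,0],[1,0,0,0,0,0,0]]}}

```text
time: 21.88
eef_pos: [0.5132, 0.3459, 0.0337]
tool_rot: [0.493, 0.87, -0.0, -0.0]
force: [-6.4, -3.9, 7.7]
finger_gap: 0.004
grasp_force: 3.8
```

>>> {"method": "move_arm", "body": {"commands": [[1,0,0.003,0,0,0,0],[1,0,0,0,0,0,0]]}}

```text
time: 22.05
eef_pos: [0.5158, 0.3474, 0.0337]
tool_rot: [0.493, 0.87, -0.001, -0.0]
force: [-5.6, -2.4, 7.3]
finger_gap: 0.006
grasp_force: 3.9
```

>>> {"method": "move_arm", "body": {"commands": [[1,0,0.003,0,0,0,0],[1,0,0,0,0,0,0]]}}

```text
time: 22.22
eef_pos: [0.5157, 0.3474, 0.0336]
tool_rot: [0.493, 0.87, -0.004, -0.002]
force: [-14.3, -9.3, 14.9]
finger_gap: 0.001
grasp_force: 9.6
```

>>> {"method": "move_arm", "body": {"commands": [[1,0,0.003,0,0,0,0],[1,0,0,0,0,0,0]]}}

```text
time: 22.38
eef_pos: [0.5157, 0.3474, 0.0336]
tool_rot: [0.493, 0.87, -0.008, -0.004]
force: [-23.8, -15.2, 22.8]
finger_gap: 0.005
grasp_force: 15.3
```

Hard stop reached. I'll back off slowly, then check.

>>> {"method": "move_arm", "body": {"commands": [[1,0,-0.005,0,0,0,0],[1,0,-0.005,0,0,0,0],[1,0,-0.01,0,0,0,0],[1,0,-0.03,0,0,0,0],[1,0,-0.04,0,0,0,0],[1,0,-0.02,-0.02,0,0,0],[1,0,0,-0.04,0,0,0],[1,0,0,-0.04,0,0,0]]}}

```text
time: 23.05
eef_pos: [0.424, 0.2924, 0.131]
tool_rot: [0.493, 0.87, -0.002, -0.001]
force: [1.5, 1.4, 1.1]
finger_gap: 0.003
grasp_force: 0.0
```

>>> {"method": "move_arm", "body": {"commands": [[1,0,0,-0.03,0,0,0],[1,0,0,0,0,0,0],[1,0,0,0,0,0,0]]}}

```text
time: 23.3
eef_pos: [0.4285, 0.2949, 0.1656]
tool_rot: [0.493, 0.87, 0.003, 0.002]
force: [-0.3, -0.4, 0.3]
finger_gap: 0.003
grasp_force: 0.0
```

```bash
python3 -c "
from h import *
to(box(-.074-.012,0,.03),120.8)
w=arm.camera('wrist')[:,:,::-1];s=arm.camera('side')[90:210,140:300,::-1]
cv2.imwrite('pics/w6.png',np.vstack([cv2.resize(w,(400,300)),cv2.resize(s,(400,300))]))
"
```

```text
t 23.3 pos [0.4285 0.2949 0.1656] yaw 120.94 shift(tool) [-0.0009  0.0912  0.1363] turn [0.008 0.    0.003] q [ 0.5  -0.14  1.99  0.    1.28 -0.04] F [-0.3 -0.4  0.3] gap 0.003 gf 0.0
```

View pics/w6.png

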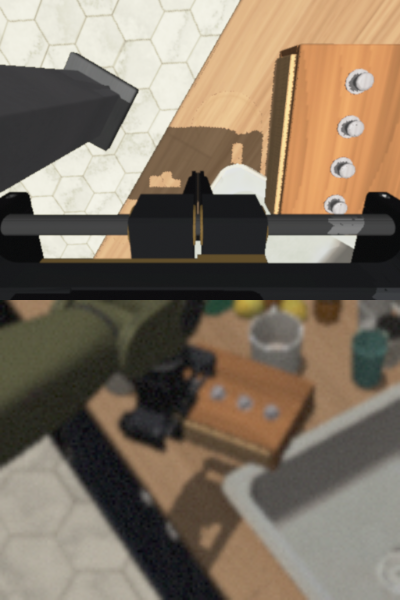

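The drawer is shut, with its panel only slightly proud (left edge of the box, about (285,130)), and it stayed shut after the gripper left. Handing in.

```bash
python3 -c "
from rig import arm
print(arm.finish_job())"
```

```text
the job is handed in; nothing more can be done
None
```

The peeler is in the drawer, which is latched and stayed shut after the gripper backed off; the job was handed in at about 23 s, with the fork, teaspoon and jar never touched.

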